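Open the wide sauce pot on the prep counter

ROBOT

A 6-joint arm with a two-finger parallel gripper is mounted at the origin on the work surface. World frame = base frame: x ahead of the robot, y to its left, z up, the work surface at z = 0. Lengths are in m, angles in degrees, forces in N, time in s.
With the tool pointing down it reaches from about 0.3 to 0.75 m from the base axis. Payload 8.5 kg.
Tool frame: the origin (TCP) lies at the very end of the fingers, on their centre line; the grasp point (between the pads) lies 19 mm behind it; z points along the fingers, y is the direction in which the jaws open and shut (so a half turn about z gives the same grasp; the last joint's range is limited). The gripper opens to 85 mm and grips with 20 to 120 N. Pads are 22 mm wide; open, the fingers measure 114 mm over their backs; the gripper's body (76 mm by 85 mm) begins 54 mm behind the grasp point. The pads swing forward as they close: fully open they stand 13 mm farther back than shut.
Start: joints at [-75.476, 21.807, 74.336, -0, 83.858, -12.336], TCP at [0.248, -0.491, 0.231] pointing down, gripper open.
Joint ranges: [-178.18, 178.18], [-50.72, 133.34], [12.68, 142.11], [-81.47, 261.47], [9.98, 163.14], [-165.26, 165.26]. Speed limits (degrees/s): [136.94, 136.94, 180, 180, 180, 180].

INTERFACE

Orientations are given as a 3x3 rotation matrix whose columns are the frame's x, y, z axes.
In Python, from rig import status, vision, env gives the robot as it stands.
- The arm moves only by the tool send_rows, never from a script. Its argument "targets" is a list of rows, each a list of 7 numbers: the shift along the tool's x, y, z in units of 50 mm (1.0 is 50 mm), then the turn, a rotation vector about the tool's x, y, z in units of 8 degrees (1.0 is 8 degrees), then the finger opening in mm, from 0 to 85.4. A call has 1 to 5 rows; each row is the pose to reach, as a shift and turn from the pose commanded when the call began, along the tool's axes at that moment; what a row does not reach only later rows make up. A row lasts 1/8 s, in which the tool goes at most 62.5 mm and 10.7 degrees, less where a joint would pass 70% of its speed; a pose out of reach is approached as far as the arm can. A call with a gripper value outside its range is refused whole. The fingers move at their own pace and stop on an object; "grip_force" is the grip in N (left out, the last holds). Time passes only in rows, so rows that repeat a pose let the fingers close. It gives the time, the measured TCP pose, the force and the opening at its end, in the units of the state.
- status.observe(): the state, without advancing time (a new reading comes with each control period).
- vision.get_image(name): name is "scene" or "top"; returns (picture, depth): 480x640x3 uint8, red, green, blue; 480x640 float32, m along the optical axis (not along the pixel's ray), 0 where there is no reading.
- vision.camera_model(name): a dict with "camera_matrix" (3x3 intrinsics, pixels), "dist" ([k1, k2, p1, p2, k3] as OpenCV has them; the pictures are not rectified), "view" (4x4, takes a point from world to camera coordinates). Camera axes: x right, y down, z forward; pixel columns grow to the right and rows downward; lengths in m; the calibration is good to about 2 mm. A picture is of the moment at which its call begins. camera_model takes no time and is no camera call.
- env.close_job(): hands the job in, once; it reports no verdict.
Trained networks look in the newest picture that a camera, given by its name, has taken for a name from the list of things; names that differ only in an ending like _2 or _b are one class to them, and where a whole thing is asked for, a point or a joint stands for the part that bears it (a point fixed in the world has none). Each returns a list of dicts, best first, with "p" (0 to 1); they miss things now and then, are a little off and sometimes report something else, mostly with a low value. They report only what shows in the picture. A call takes as long as a camera call. They do not tell look-alikes from the thing itself.
- vision.masks_of(camera, label): "pixels" (480x640 bool, what is visible of it) and "extent" ([left, top, right, bottom] in pixels, round what is visible of it).
The state is a dict: "time_s": time; "q": joint angles; "qvel": joint speeds; "joint_efforts": joint torques, N m; "position": TCP position; "tool_rot": TCP orientation; "ft_force": force on the tool from outside, world axes, zero at the start; "wrist_torque": the same for the moment, N m; "grip_width": finger opening in m.
Only numpy, scipy, OpenCV 4.12 (cv2) and the standard library are available. Lean on these libraries where they do the work, as an engineer would, in place of code of your own. Each camera call takes 0.05 s, during which the arm holds its last target.

TASK

Open the wide, low steel pot for refilling: lift its loose lid off by the knob and set it down, not dropped, knob up and flat on the white cutting board, with no part of it overhanging the board. The pot must stay standing where it is, and the tall narrow pot beside it must stay shut and where it is.

Things in the scene. Friction and masses are not known exactly. Their poses are not given: they have to be found in the camera images.
- wide_pot_lid_knob (a point): Centre of the black knob on the wide, low pot's lid. Knob: upright cylinder, 28 mm across, 18 mm high, on a 16 mm stem; grip from above, any yaw. Lid: round, steel, 166 mm across, loose, about 0.32 kg, z up. Below this point: lid top 29 mm (by the stem), rim flange's underside 41 mm, flat underside of a 140 mm plug 49 mm. Laid on a flat surface, the lid rests on the plug: this point is 49 mm above it.
- wide_pot_mouth (a point): Centre of the wide, low pot's mouth, at rim height, z up. Round steel pot, 160 mm outside diameter, 100 mm high, 3 mm wall, about 1.3 kg, standing loose on the counter. Lid on, the knob's centre is 41 mm above this point; the lid's plug reaches 8 mm into the mouth with 7 mm play.
- board_top (a point): Centre of the top face of the white plastic cutting board, fixed to the counter, 240 mm square and 15 mm thick; x and y run parallel to its edges, z up.
- tall_pot_lid_knob (a point): Centre of the knob (same shape and size) on the lid of the other pot, the tall narrow one, which is to be left alone: pot 110 mm in diameter and 150 mm high, lid 116 mm across; this point is 191 mm above the counter. Same steel and black knob as the wide pot.
There are look-alikes about, which are no part of the job. Leave any purple or red look-alike of the part that bears wide_pot_mouth alone. Leave any purple look-alike of the part that bears wide_pot_lid_knob alone.

How it is judged:
By the outcome, as a careful person would: the job done as asked, in the order asked, and still so for the second after the job is handed in, with the robot touching nothing.
It also fails if it takes over 48 s, if anything falls off the work surface, if the arm or the gripper's body presses on something with over 40 N, if the wrist force passes 120 N, or if a joint passes its speed limit or range.

## Working session

There is one attempt and no reset: what is moved stays moved. The work goes in short steps, Python scripts to look and compute and a tool call to move; the robot and the scene stay as the last step left them, time stands still between calls to the robot, and variables do not carry over. Pictures are saved under pics/ and viewed, and the job is handed in when it is done.

Besides the shell and the picture viewer there is one more tool, called after ">>>" as name(argument=value, ...) on one line, values as JSON. send_rows: Moves the arm, as the interface text tells. Its arguments: {"type":"object","properties":{"targets":{"type":"array","items":{"type":"array","items":{"type":"number"}}},"grip_force":{"type":"number"}},"required":["targets"]}

```bash
mkdir -p pics && ls
python3 - <<'E'
from rig import status, vision, env
import cv2,numpy as np
s=status.observe();print(s)
for n in("scene","top"):
    im,d=vision.get_image(n);cv2.imwrite(f"pics/{n}0.png",im[:,:,::-1]);np.save(f"{n}_d.npy",d)
    print(n,vision.camera_model(n))
    for l in("wide_pot_lid_knob","wide_pot_mouth","tall_pot_lid_knob","board_top"):
        for m in vision.masks_of(n,l)[:4]: print(n,l,m["p"],m["extent"],m["pixels"].sum())
E
```

```text
pics
{'time_s': 0.0, 'q': array([-7.54752735e+01,  2.18417992e+01,  7.43855461e+01,  4.98264261e-04,
        8.38599814e+01, -1.23353426e+01]), 'qvel': array([ 0.04829806, -0.00891415,  0.00472573, -0.00118225,  0.06405468,
        0.0031016 ]), 'joint_efforts': array([-1.35632290e-03, -4.48457158e+01, -2.31275475e+01, -2.77441377e-04,
        4.83365540e-03, -5.43689254e-06]), 'position': array([ 0.24842275, -0.49035841,  0.23069955]), 'tool_rot': array([[ 8.92113112e-01,  4.51811970e-01, -3.73880224e-04],
       [ 4.51812001e-01, -8.92111950e-01,  1.47759390e-03],
       [ 3.34051593e-04, -1.48710446e-03, -9.99998838e-01]]), 'ft_force': array([ 0.76142423, -0.33589894,  0.21929262]), 'wrist_torque': array([-0.00986455,  0.00734297, -0.01444218]), 'grip_width': 0.08571243765308112}
scene {'camera_matrix': array([[454.07974219,   0.        , 319.6152423 ],
       [  0.        , 454.07974219, 241.61663056],
       [  0.        ,   0.        ,   1.        ]]), 'dist': array([-0.0100748,  0.       ,  0.       ,  0.       ,  0.       ]), 'view': array([[-0.09979436,  0.99498458,  0.00683
[... 883 characters left out ...]
45004e-03,
         1.97784613e-02],
       [-9.94967418e-01, -2.66373588e-02, -9.65934154e-02,
         4.86442453e-01],
       [ 9.65874639e-02,  1.51299918e-03, -9.95323351e-01,
         1.50181328e+00],
       [ 0.00000000e+00,  0.00000000e+00,  0.00000000e+00,
         1.00000000e+00]])}
top wide_pot_lid_knob 0.92 [445.4, 308.6, 469.2, 355.8] 528
top wide_pot_lid_knob 0.77 [307.0, 146.9, 367.9, 211.6] 3069
top wide_pot_mouth 0.87 [146.4, 116.4, 217.3, 182.6] 3264
top wide_pot_mouth 0.75 [159.7, 264.7, 223.8, 328.4] 3284
top wide_pot_mouth 0.7 [318.8, 204.0, 350.3, 212.5] 110
top tall_pot_lid_knob 0.98 [183.9, 187.5, 231.4, 235.8] 1584
top board_top 0.98 [393.0, 185.6, 482.5, 276.5] 7398
```

View pics/scene0.png

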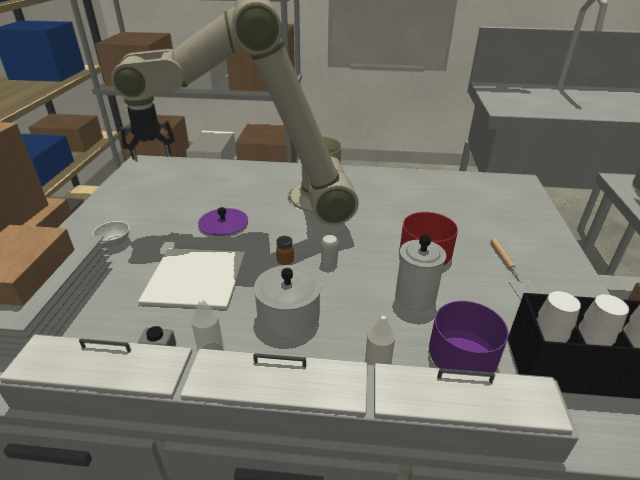

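View pics/top0.png

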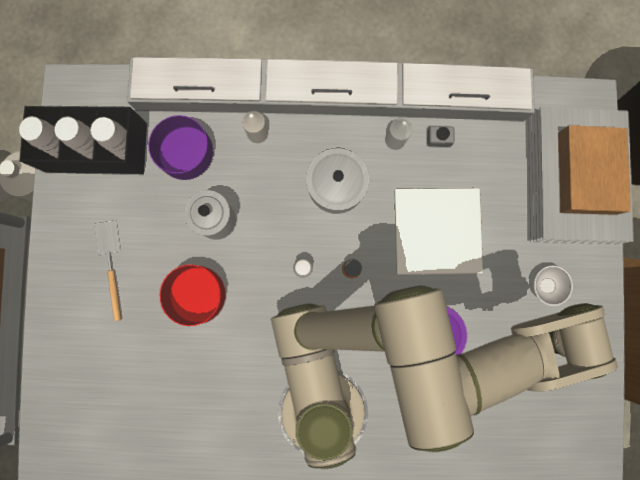

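The steel wide pot with its knob is at top (338,176) and scene (287,273). Look-alikes: a purple lid at scene (222,220) and top (455,332), a purple pot at top (181,147), and a red pot at top (193,295). The tall steel pot is at top (206,211). The steel, wide, low one fits the description. The board is at top (438,230). Next I'll measure these and make a crop to confirm.

```bash
cat > h.py <<'E'
from rig import status, vision, env
import cv2,numpy as np
def ray(n,uv):
    c=vision.camera_model(n);V=np.array(c["view"]);R=V[:3,:3];o=-R.T@V[:3,3]
    p=cv2.undistortPoints(np.array(uv,float).reshape(-1,1,2),c["camera_matrix"],c["dist"])[:,0]
    d=np.c_[p,np.ones(len(p))]@R   # unit optical depth
    return o,d
def onplane(n,uv,z):
    o,d=ray(n,uv);return o+d*((z-o[2])/d[:,2])[:,None]
def cloud(n,d,mask):
    v,u=np.nonzero(mask&(d>0));o,r=ray(n,np.c_[u,v]);return o+r*d[v,u][:,None],np.c_[u,v]
E
python3 - <<'E'
from h import *
from scipy.optimize import least_squares
for n,box in(("top",(300,140,376,216)),("scene",(245,258,330,345))):
    im=cv2.imread(f"pics/{n}0.png");d=np.load(f"{n}_d.npy")
    x0,y0,x1,y1=box
    cv2.imwrite(f"pics/crop_{n}.png",cv2.resize(im[y0:y1,x0:x1],None,fx=6,fy=6,interpolation=cv2.INTER_CUBIC))
    M=np.zeros(d.shape,bool);M[y0:y1,x0:x1]=1
    P,uv=cloud(n,d,M)
    g=im[uv[:,1],uv[:,0]].max(1)
    k=(g<70)&(P[:,2]>.12); print(n,"knob",k.sum(),P[k].mean(0),P[k].min(0),P[k].max(0),uv[k].mean(0))
    t=k&(P[:,2]>.145); print(" knobtop",t.sum(),P[t].mean(0),np.ptp(P[t],axis=0),np.median(P[t,2]))
    t=(P[:,2]>.100)&(P[:,2]<.12); print(" lid",t.sum(),(P[t].min(0)+P[t].max(0))/2,np.ptp(P[t],axis=0), np.median(P[t,2]))
# board
d=np.load("top_d.npy");m=vision.masks_of("top","board_top")[0]["pixels"]
P,uv=cloud("top",d,m);print("board z",np.median(P[:,2]))
c,_=cv2.findContours(m.astype(np.uint8),cv2.RETR_EXTERNAL,cv2.CHAIN_APPROX_NONE)
c=max(c,key=cv2.contourArea)[:,0].astype(float)
W=onplane("top",c,.015);r=cv2.minAreaRect(W[:,:2].astype(np.float32));print(r);print(cv2.boxPoints(r))
im=cv2.imread("pics/top0.png");b=(im.min(2)>190)
b[:180]=0;b[280:]=0;b[:,:385]=0;b[:,490:]=0
c,_=cv2.findContours(b.astype(np.uint8),cv2.RETR_EXTERNAL,cv2.CHAIN_APPROX_NONE)
c=max(c,key=cv2.contourArea)[:,0].astype(float);W=onplane("top",c,.015);r=cv2.minAreaRect(W[:,:2].astype(np.float32));print(r)
E
```

```text
top knob 76 [ 0.62521875 -0.01986769  0.14832369] [ 0.61324039 -0.03037014  0.14013593] [ 0.63747458 -0.00981536  0.15389855] [337.92105263 175.48684211]
 knobtop 65 [ 0.62558752 -0.01983022  0.14917697] [0.0242342  0.02055477 0.00879535] 0.14911908242620142
 lid 2606 [ 0.62597667 -0.01935689  0.10996302] [0.16568558 0.16339123 0.01992557] 0.10609372900236991
scene knob 123 [ 0.63173018 -0.02057137  0.14380205] [ 0.6138494  -0.0340871   0.12209055] [ 0.6412009  -0.00806874  0.15342281] [286.67479675 274.22764228]
 knobtop 73 [ 0.62919543 -0.02102661  0.14922639] [0.02556285 0.02601836 0.0082999 ] 0.14935907384122316
 lid 2253 [ 0.62761669 -0.02188233  0.11002227] [0.16668365 0.16335695 0.01993015] 0.10671446602311119
board z 0.013222211875045575
((0.5059067606925964, -0.3057861030101776), (0.24358274042606354, 0.24215474724769592), 2.6390743255615234)
[[ 0.37866962 -0.19044495]
 [ 0.3898195  -0.43234283]
 [ 0.6331439  -0.42112726]
 [ 0.621994   -0.17922938]]
((0.5087268352508545, -0.3069784641265869), (0.2279113382101059, 0.23668089509010315), 1.7376700639724731)
```

View crops.

View pics/crop_top.png

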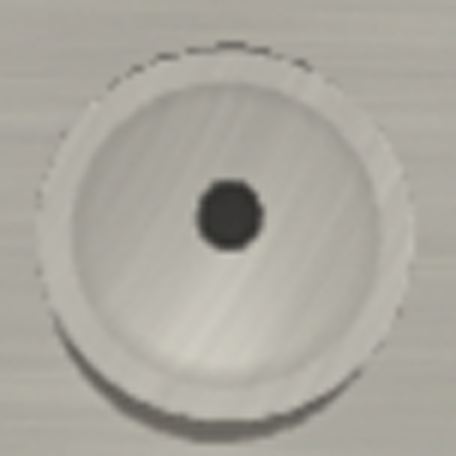

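View pics/crop_scene.png

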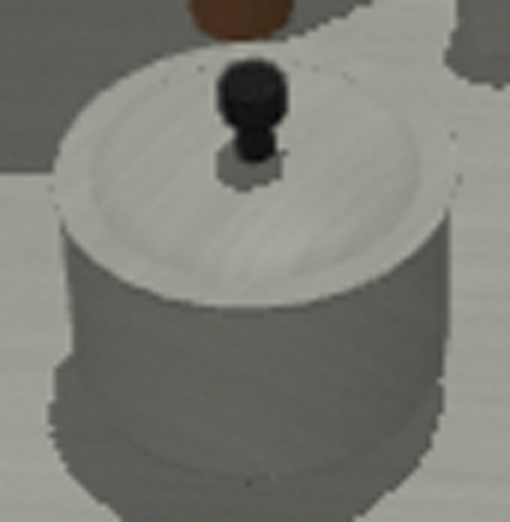

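Run:
```python
from h import *
m=max(vision.masks_of("scene","board_top"),key=lambda m:m["p"])["pixels"]
c,_=cv2.findContours(m.astype(np.uint8),cv2.RETR_EXTERNAL,cv2.CHAIN_APPROX_NONE)
c=max(c,key=cv2.contourArea)[:,0].astype(float);W=onplane("scene",c,.015);r=cv2.minAreaRect(W[:,:2].astype(np.float32));print(r)
# obstacles around grasp, path and board: heights >.03
d=np.load("top_d.npy");P,uv=cloud("top",d,d>0)
for x in np.arange(.3,.8,.05):
    row=[]
    for y in np.arange(.2,-.55,-.05):
        k=(abs(P[:,0]-x)<.025)&(abs(P[:,1]-y)<.025);row.append(int(P[k,2].max()*1000) if k.any() else -1)
    print(round(x,2),row)
s=status.observe();T=s["tool_rot"]
print(T.T@(np.array([.627,-.0205,.30])-s["position"])/.05)
```

```text
((0.512137770652771, -0.3059815466403961), (0.258804589509964, 0.24603864550590515), 1.5408273935317993)
0.3 [7, 9, 201, 301, 460, 660, 688, 688, 667, -1, -1, 541, 542, 539, 535]
0.35 [8, 7, 87, 87, 7, 75, 686, 686, 646, 6, 7, 7, 6, 11, 6]
0.4 [7, 7, 93, 95, 9, 82, 81, 8, 21, 24, 21, 23, 26, 16, 8]
0.45 [8, 8, 9, 7, 10, 9, 8, 9, 23, 24, 22, 24, 24, 16, 7]
0.5 [10, 7, 7, 8, 7, 8, 10, 9, 23, 22, 23, 23, 22, 16, 7]
0.55 [8, 6, 9, 110, 113, 112, 105, 8, 21, 26, 21, 22, 20, 8, 7]
0.6 [8, 6, 6, 116, 153, 151, 112, 8, 23, 23, 23, 22, 24, 7, 10]
0.65 [8, 9, 8, 113, 153, 150, 109, 6, 9, 7, 15, 16, 18, 8, 8]
0.7 [7, 7, 6, 106, 113, 112, 103, 7, 6, 7, 9, 10, 11, 8, 13]
0.75 [168, 9, 9, 7, 13, 8, 7, 148, 168, 55, 69, 61, 9, 6, 7]
[11.00175562 -4.9681758  -1.3733402 ]
```

The crops confirm it: a steel lid with a black knob, on the wide steel pot. The knob is at about (0.627, -0.020, 0.141) and both cameras agree on it. The board centre is at about (0.507, -0.306). I'll approach from above.

>>> send_rows(targets=[[0.9,-0.4,-0.1,0,0,0,85],[1.8,-0.8,-0.2,0,0,0,85],[2.7,-1.2,-0.3,0,0,0,85],[3.6,-1.6,-0.4,0,0,0,85],[4.5,-2.0,-0.5,0,0,0,85]], grip_force=50)

```text
time_s: 1.23
position: [0.4049, -0.2985, 0.2566]
tool_rot: [[0.892, 0.452, 0.0], [0.452, -0.892, -0.0], [0.0, 0.0, -1.0]]
ft_force: [0.0, -0.3, 0.2]
grip_width: 0.0849
```

>>> send_rows(targets=[[0.9,-0.4,-0.1,0,0,0,85],[1.8,-0.8,-0.1,0,0,0,85],[2.7,-1.2,-0.1,0,0,0,85],[3.6,-1.6,-0.1,0,0,0,85],[4.5,-2.0,-0.1,0,0,0,85]])

```text
time_s: 1.85
position: [0.5605, -0.1075, 0.2614]
tool_rot: [[0.892, 0.452, 0.0], [0.452, -0.892, -0.0], [0.0, 0.0, -1.0]]
ft_force: [-0.0, -1.1, 0.5]
grip_width: 0.0847
```

>>> send_rows(targets=[[0.7,-0.3,0,0,0,0,85],[1.4,-0.65,0,0,0,0,85],[2.0,-0.95,0,0,0,0,85],[2.0,-0.95,0,0,0,0,85],[2.0,-0.95,0,0,0,0,85]])

```text
time_s: 2.48
position: [0.627, -0.0219, 0.2612]
tool_rot: [[0.892, 0.452, -0.0], [0.452, -0.892, -0.0], [-0.0, -0.0, -1.0]]
ft_force: [0.3, -0.5, 0.6]
grip_width: 0.0849
```

Run:
```python
from h import *
s=status.observe();T=s["tool_rot"];print(s["position"],T,s["q"],s["time_s"])
print(T.T@(np.array([.627,-.0205,.123])-s["position"])/.05)
im,d=vision.get_image("scene");cv2.imwrite("pics/scene1.png",im[:,:,::-1])
```

```text
[ 0.62700883 -0.02186812  0.26122141] [[ 8.92218870e-01  4.51603056e-01 -4.10388005e-04]
 [ 4.51603012e-01 -8.92218964e-01 -1.99305664e-04]
 [-4.56163008e-04 -7.50818456e-06 -9.99999896e-01]] [-1.27849751e+01  2.89471106e+01  5.75504741e+01 -1.63705593e-02
  9.35228187e+01  5.03674408e+01] 2.475
[ 0.01346037 -0.02447238  2.76442245]
```

View pics/scene1.png

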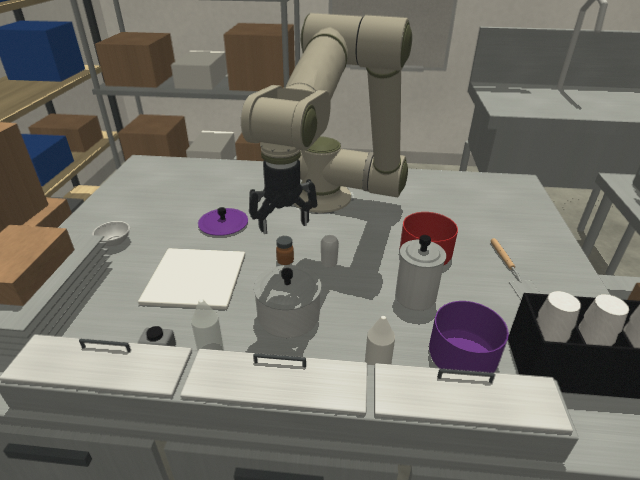

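The open gripper is above the knob at (287,273), and the board is now fully visible. I'll descend, watching the force.

>>> send_rows(targets=[[0,0,0.6,0,0,0,85],[0,0,1.2,0,0,0,85],[0,0,1.7,0,0,0,85],[0,0,2.0,0,0,0,85],[0,0,2.0,0,0,0,85]])

```text
time_s: 3.15
position: [0.6269, -0.0219, 0.1609]
tool_rot: [[0.892, 0.451, -0.001], [0.451, -0.892, 0.0], [-0.001, -0.001, -1.0]]
ft_force: [0.4, -1.0, -0.2]
grip_width: 0.0848
```

>>> send_rows(targets=[[0,0,0.2,0,0,0,85],[0,0,0.4,0,0,0,85],[0,0,0.6,0,0,0,85],[0,0,0.74,0,0,0,85],[0,0,0.74,0,0,0,85]])

```text
time_s: 3.78
position: [0.6271, -0.0213, 0.1237]
tool_rot: [[0.892, 0.452, -0.001], [0.452, -0.892, 0.0], [-0.001, -0.001, -1.0]]
ft_force: [0.1, 0.6, 0.2]
grip_width: 0.0849
```

Run:
```python
from h import *
s=status.observe();print(s["position"],s["ft_force"])
im,d=vision.get_image("scene");cv2.imwrite("pics/scene2.png",cv2.resize(im[180:360,200:400,::-1],None,fx=4,fy=4)[:600])
c=vision.masks_of("scene","board_top")[0]["pixels"]
P,_=cv2.findContours(c.astype(np.uint8),cv2.RETR_EXTERNAL,cv2.CHAIN_APPROX_NONE)
W=onplane("scene",max(P,key=cv2.contourArea)[:,0],.015);print(cv2.minAreaRect(W[:,:2].astype(np.float32)))
```

```text
[ 0.62712303 -0.0212994   0.12368569] [0.07524613 0.56569735 0.18449527]
((0.5145682096481323, -0.30746138095855713), (0.2539757788181305, 0.24586370587348938), 2.348006010055542)
```

View pics/scene2.png

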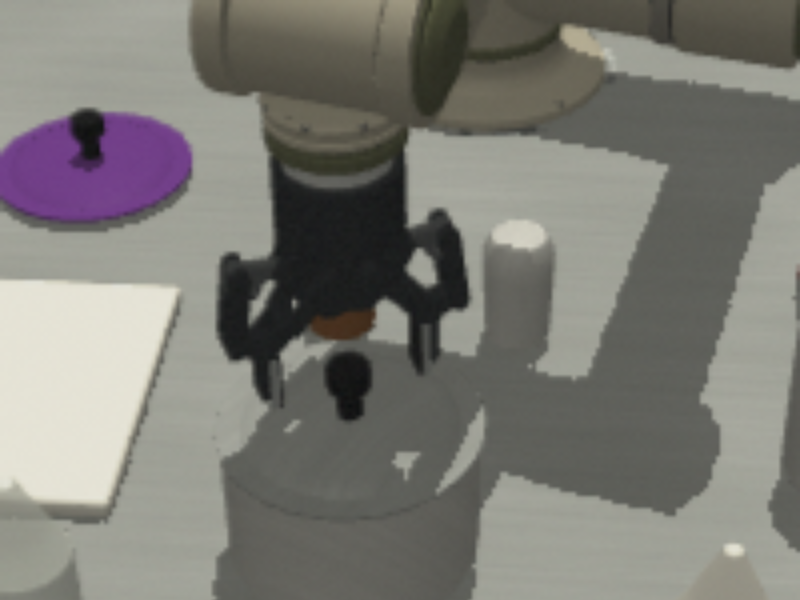

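The knob sits between the open fingers with nothing touching. Next I'll close on it.

>>> send_rows(targets=[[0,0,0,0,0,0,40],[0,0,0,0,0,0,32],[0,0,0,0,0,0,10],[0,0,0,0,0,0,10],[0,0,0,0,0,0,10]], grip_force=60)

```text
time_s: 4.5
position: [0.6275, -0.0214, 0.1247]
tool_rot: [[0.892, 0.452, 0.001], [0.452, -0.892, -0.0], [0.0, 0.0, -1.0]]
ft_force: [-0.3, -0.5, 3.1]
grip_width: 0.026
```

>>> send_rows(targets=[[0,0,0,0,0,0,10],[0,0,0,0,0,0,10],[0,0,-0.05,0,0,0,10],[0,0,-0.1,0,0,0,10],[0,0,-0.2,0,0,0,10]])

```text
time_s: 5.12
position: [0.6271, -0.0213, 0.1339]
tool_rot: [[0.892, 0.452, -0.001], [0.452, -0.892, 0.0], [-0.001, -0.001, -1.0]]
ft_force: [1.0, 0.3, -3.6]
grip_width: 0.0259
```

>>> send_rows(targets=[[0,0,-0.2,0,0,0,10],[0,0,-0.5,0,0,0,10],[0,0,-0.9,0,0,0,10],[0,0,-1.3,0,0,0,10],[0,0,-1.3,0,0,0,10]])

```text
time_s: 5.75
position: [0.628, -0.0215, 0.2017]
tool_rot: [[0.892, 0.452, 0.004], [0.452, -0.892, -0.001], [0.003, 0.003, -1.0]]
ft_force: [0.2, 0.7, -3.0]
grip_width: 0.0263
```

Run:
```python
from h import *
s=status.observe();T=s["tool_rot"];print(s["position"],s["ft_force"],s["wrist_torque"],s["grip_width"])
im,d=vision.get_image("scene");cv2.imwrite("pics/scene3.png",cv2.resize(im[180:330,200:400,::-1],None,fx=4,fy=4))
print(T.T@(np.array([.507,-.306,s["position"][2]])-s["position"])/.05)
# lid rim check
M=np.zeros(d.shape,bool);M[200:350,230:340]=1
P,uv=cloud("scene",d,M);r=np.hypot(P[:,0]-.627,P[:,1]+.021)
k=(r>.065)&(r<.083)&(P[:,2]>.14)&(P[:,2]<.19)
A=np.c_[P[k,:2]-[.627,-.021],np.ones(k.sum())];c=np.linalg.lstsq(A,P[k,2],rcond=None)[0];print(k.sum(),"lid tilt deg",np.degrees(c[:2]),c[2])
```

```text
[ 0.62802321 -0.02146724  0.20165926] [ 0.21225634  0.66177259 -2.99779336] [-0.04531125 -0.04115426  0.00978119] 0.026277471065205244
[-4.73056268  3.98295821 -0.00492092]
831 lid tilt deg [ 0.08530752 -0.10685812] 0.18048225072922736
```

View pics/scene3.png

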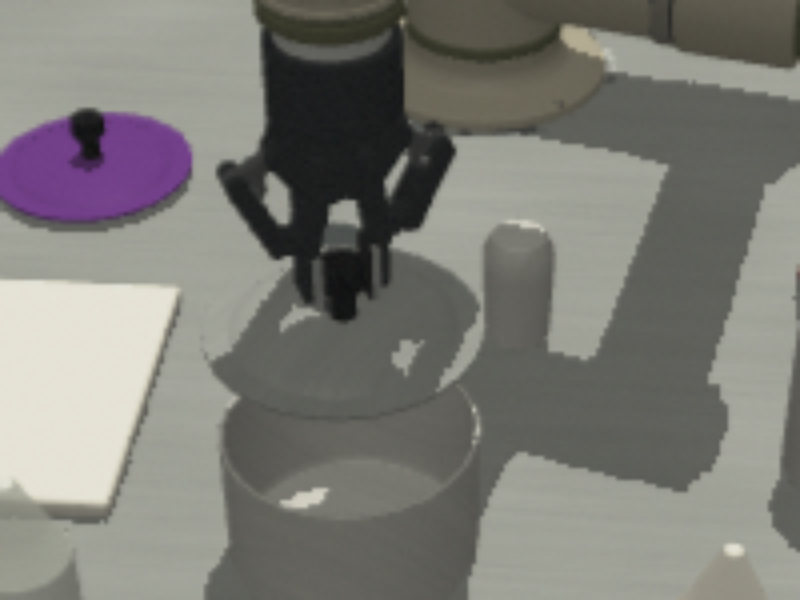

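The lid is off the pot and level, and the pot is open and standing. Now I'll carry the lid over to the board.

>>> send_rows(targets=[[-0.2,0.17,0,0,0,0,10],[-0.6,0.51,0,0,0,0,10],[-1.2,1.01,0,0,0,0,10],[-1.8,1.52,0,0,0,0,10],[-2.4,2.02,0,0,0,0,10]])

```text
time_s: 6.42
position: [0.5646, -0.1673, 0.1985]
tool_rot: [[0.892, 0.451, -0.002], [0.451, -0.892, 0.001], [-0.001, -0.001, -1.0]]
ft_force: [0.6, -0.1, -2.0]
grip_width: 0.0259
```

>>> send_rows(targets=[[-0.6,0.5,0,0,0,0,10],[-1.2,1.0,0,0,0,0,10],[-1.8,1.5,0,0,0,0,10],[-2.2,1.85,0,0,0,0,10],[-2.33,1.96,0,0,0,0,10]])

```text
time_s: 7.05
position: [0.505, -0.3073, 0.1985]
tool_rot: [[0.893, 0.45, -0.001], [0.45, -0.893, 0.001], [-0.001, -0.001, -1.0]]
ft_force: [1.0, 0.4, -3.5]
grip_width: 0.026
```

>>> send_rows(targets=[[0,0,0.2,0,0,0,10],[0,0,0.6,0,0,0,10],[0,0,1.0,0,0,0,10],[0,0,1.3,0,0,0,10],[0,0,1.3,0,0,0,10]])

```text
time_s: 7.68
position: [0.5061, -0.3048, 0.1331]
tool_rot: [[0.892, 0.452, -0.002], [0.452, -0.892, 0.002], [-0.001, -0.003, -1.0]]
ft_force: [-0.7, 0.1, -2.6]
grip_width: 0.0262
```

Run:
```python
from h import *
s=status.observe();T=s["tool_rot"];print(s["position"],s["ft_force"],s["wrist_torque"],s["grip_width"],s["time_s"])
for n in("scene","top"):
    im,d=vision.get_image(n);P,uv=cloud(n,d,d>0)
    cv2.imwrite(f"pics/{n}4.png",im[:,:,::-1])
    c0=s["position"];r=np.hypot(P[:,0]-c0[0],P[:,1]-c0[1])
    k=(r>.06)&(r<.081)&(P[:,2]>c0[2]-.04)&(P[:,2]<c0[2])
    if k.sum()>50:
        A=np.c_[P[k,:2]-c0[:2],np.ones(k.sum())];c=np.linalg.lstsq(A,P[k,2],rcond=None)[0];print(n,k.sum(),"tilt deg",np.degrees(c[:2]),c[2])
```

```text
[ 0.50606049 -0.30479322  0.13307398] [-0.73799471  0.06364912 -2.57701426] [-0.01299563 -0.00825226  0.02970986] 0.02617054890747531 7.675
scene 698 tilt deg [-0.36970296  0.00128341] 0.11230874029832247
top 407 tilt deg [0.16122689 0.01053143] 0.11178128008663844
```

View pics/scene4.png

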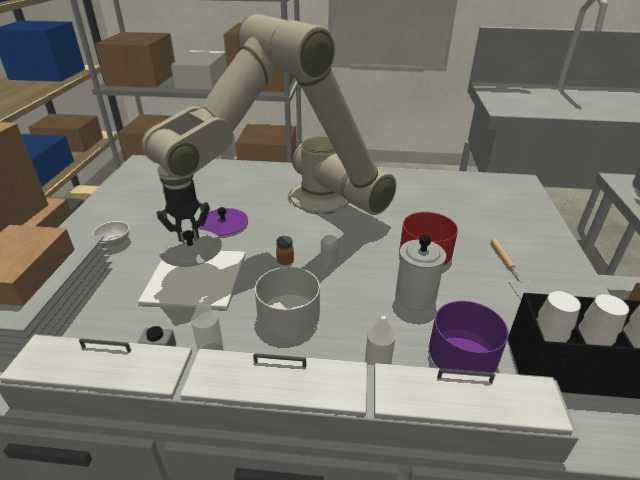

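View pics/top4.png

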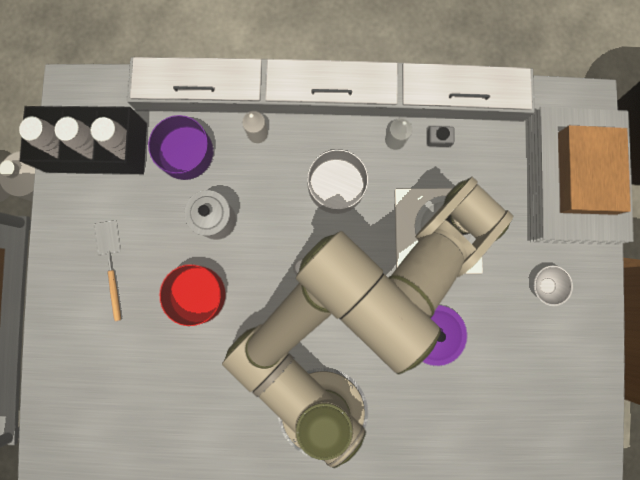

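The lid is over the board and level, the pot at scene (288,305) is open in place, and the tall pot is unchanged. Contact should come at TCP z ≈ 0.047. I'll lower slowly.

>>> send_rows(targets=[[0,0,0.3,0,0,0,10],[0,0,0.7,0,0,0,10],[0,0,1.1,0,0,0,10],[0,0,1.4,0,0,0,10],[0,0,1.5,0,0,0,10]])

```text
time_s: 8.4
position: [0.506, -0.3056, 0.0583]
tool_rot: [[0.892, 0.452, -0.001], [0.452, -0.892, 0.001], [-0.0, -0.001, -1.0]]
ft_force: [0.1, -0.8, -3.8]
grip_width: 0.0262
```

>>> send_rows(targets=[[0,0,0,0,0,0,10],[0,0,0.04,0,0,0,10],[0,0,0.08,0,0,0,10],[0,0,0.12,0,0,0,10],[0,0,0.12,0,0,0,10]])

```text
time_s: 9.02
position: [0.5062, -0.3057, 0.0532]
tool_rot: [[0.892, 0.452, -0.0], [0.452, -0.892, 0.0], [-0.0, -0.0, -1.0]]
ft_force: [1.3, 0.1, -3.0]
grip_width: 0.0259
```

Run:
```python
from h import *
s=status.observe();print(s["position"],s["ft_force"])
im,d=vision.get_image("scene");cv2.imwrite("pics/scene5.png",cv2.resize(im[180:330,120:320,::-1],None,fx=4,fy=4))
```

```text
[ 0.50621135 -0.30567548  0.05321062] [ 1.2872601   0.05319762 -2.9601348 ]
```

View pics/scene5.png

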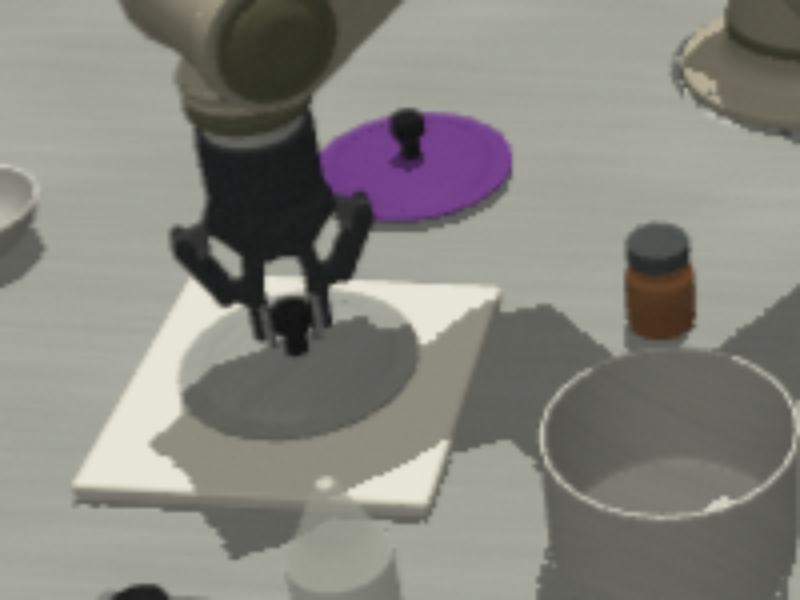

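It isn't touching yet and looks centred once I allow for its height. I'll continue in 1 mm steps.

>>> send_rows(targets=[[0,0,0.03,0,0,0,10],[0,0,0.05,0,0,0,10],[0,0,0.07,0,0,0,10],[0,0,0.09,0,0,0,10],[0,0,0.09,0,0,0,10]])

```text
time_s: 9.7
position: [0.5062, -0.3057, 0.0487]
tool_rot: [[0.892, 0.452, -0.0], [0.452, -0.892, 0.0], [-0.0, -0.0, -1.0]]
ft_force: [-0.1, 1.1, -3.9]
grip_width: 0.0259
```

>>> send_rows(targets=[[0,0,0.01,0,0,0,10],[0,0,0.02,0,0,0,10],[0,0,0.02,0,0,0,10]])

```text
time_s: 10.07
position: [0.5062, -0.3058, 0.0478]
tool_rot: [[0.892, 0.452, -0.0], [0.452, -0.892, -0.0], [-0.0, 0.0, -1.0]]
ft_force: [-0.9, -0.3, -3.5]
grip_width: 0.0261
```

>>> send_rows(targets=[[0,0,0.01,0,0,0,10],[0,0,0.02,0,0,0,10],[0,0,0.02,0,0,0,10]])

```text
time_s: 10.45
position: [0.5063, -0.3058, 0.0477]
tool_rot: [[0.892, 0.452, 0.001], [0.452, -0.892, -0.001], [0.0, 0.001, -1.0]]
ft_force: [-2.0, 1.4, 5.1]
grip_width: 0.0263
```

The force has gone from -3.5 N to +5 N, so the lid is seated. I'll open the fingers.

>>> send_rows(targets=[[0,0,0,0,0,0,30],[0,0,0,0,0,0,36],[0,0,0,0,0,0,50],[0,0,0,0,0,0,70],[0,0,0,0,0,0,80]], grip_force=20)

```text
time_s: 11.08
position: [0.5063, -0.3057, 0.0468]
tool_rot: [[0.892, 0.452, 0.0], [0.452, -0.892, -0.0], [0.0, 0.0, -1.0]]
ft_force: [0.1, 0.6, 0.4]
grip_width: 0.0799
```

>>> send_rows(targets=[[0,0,0,0,0,0,80],[0,0,0,0,0,0,80],[0,0,-0.1,0,0,0,80],[0,0,-0.2,0,0,0,80],[0,0,-0.4,0,0,0,80]])

```text
time_s: 11.7
position: [0.5062, -0.3057, 0.0673]
tool_rot: [[0.892, 0.452, -0.0], [0.452, -0.892, 0.0], [-0.0, -0.0, -1.0]]
ft_force: [-1.1, 0.8, -0.6]
grip_width: 0.0802
```

Run:
```python
from h import *
s=status.observe();print(s["position"],s["ft_force"],s["grip_width"])
im,d=vision.get_image("scene");cv2.imwrite("pics/scene6.png",cv2.resize(im[180:330,120:320,::-1],None,fx=4,fy=4))
```

```text
[ 0.50617287 -0.3056843   0.06728731] [-1.11030362  0.81837693 -0.57246398] 0.08021566077872203
```

View pics/scene6.png

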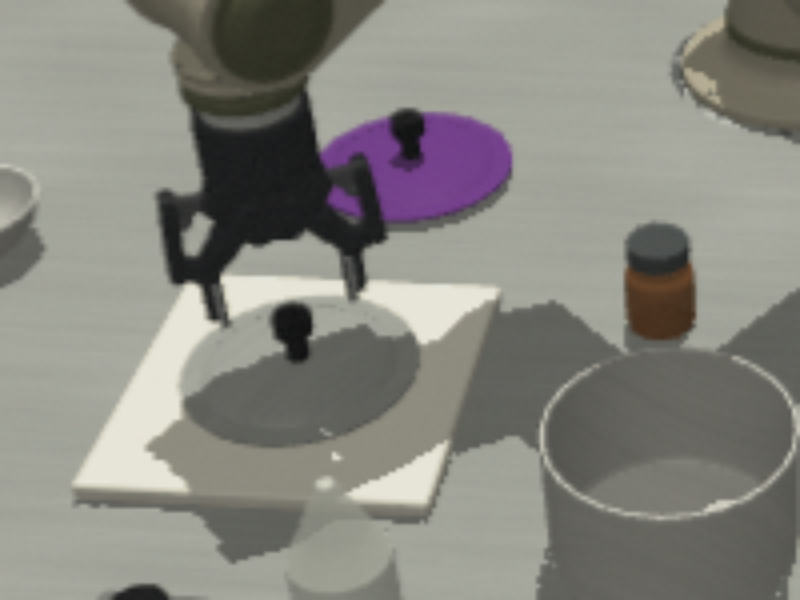

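The lid is released and flat on the board. I'll retreat straight up, then move aside for a clear look from above.

>>> send_rows(targets=[[0,0,-0.5,0,0,0,80],[0,0,-1.2,0,0,0,80],[0,0,-2.0,0,0,0,80],[0,0,-2.8,0,0,0,80],[0,0,-3.4,0,0,0,80]])

```text
time_s: 12.38
position: [0.5063, -0.3057, 0.2392]
tool_rot: [[0.892, 0.452, 0.002], [0.452, -0.892, -0.001], [0.001, 0.002, -1.0]]
ft_force: [0.6, -0.3, 1.0]
grip_width: 0.0798
```

>>> send_rows(targets=[[-0.9,0.4,0,0,0,0,80],[-1.8,0.8,0,0,0,0,80],[-2.7,1.2,0,0,0,0,80],[-3.6,1.6,0,0,0,0,80],[-4.5,1.8,0,0,0,0,80]])

```text
time_s: 13.0
position: [0.345, -0.4889, 0.2371]
tool_rot: [[0.892, 0.452, 0.0], [0.452, -0.892, -0.0], [0.0, 0.0, -1.0]]
ft_force: [0.8, 0.3, 0.3]
grip_width: 0.0798
```

>>> send_rows(targets=[[-0.4,0.2,0,0,0,0,80],[-0.6,0.3,0,0,0,0,80],[-0.6,0.3,0,0,0,0,80],[-0.6,0.3,0,0,0,0,80],[-0.6,0.3,0,0,0,0,80]])

```text
time_s: 13.62
position: [0.327, -0.5139, 0.2369]
tool_rot: [[0.891, 0.453, 0.0], [0.453, -0.891, 0.0], [0.0, 0.0, -1.0]]
ft_force: [-0.4, 1.0, 0.1]
grip_width: 0.0802
```

Run:
```python
from h import *
s=status.observe();print(s["position"],s["time_s"],s["ft_force"])
for n in("scene","top"):
    im,d=vision.get_image(n);cv2.imwrite(f"pics/{n}7.png",im[:,:,::-1]);P,uv=cloud(n,d,d>0)
    k=(np.hypot(P[:,0]-.507,P[:,1]+.306)<.1)&(P[:,2]>.0275)&(P[:,2]<.042)
    Q=P[k];A=np.c_[Q[:,:2]-[.507,-.306],np.ones(len(Q))];c=np.linalg.lstsq(A,Q[:,2],rcond=None)[0]
    print(n,k.sum(),"lid ctr",(Q.min(0)+Q.max(0))/2,np.ptp(Q,axis=0),"tilt",np.degrees(c[:2]))
    g=im[uv[:,1],uv[:,0]].max(1);t=(np.hypot(P[:,0]-.507,P[:,1]+.306)<.03)&(g<70)&(P[:,2]>.066);print(" knob",P[t].mean(0))
    t=(np.hypot(P[:,0]-.627,P[:,1]+.021)<.1)&(P[:,2]>.09)&(P[:,2]<.11);print(" pot",(P[t].min(0)+P[t].max(0))/2,np.ptp(P[t],axis=0))
```

```text
[ 0.32699971 -0.51392141  0.23694521] 13.625 [-0.37899485  0.96858176  0.10085138]
scene 1117 lid ctr [ 0.50734186 -0.30585693  0.03454791] [0.1622554  0.16209524 0.01407387] tilt [-0.24785279 -0.07672725]
 knob [ 0.50912321 -0.30537883  0.07149575]
 pot [ 0.62692018 -0.02259034  0.09728677] [0.16296041 0.15884254 0.01454028]
top 1488 lid ctr [ 0.50531502 -0.30509387  0.03437854] [0.16340745 0.1606762  0.01375589] tilt [-0.01619429  0.10278536]
 knob [ 0.50630897 -0.30328921  0.07113026]
 pot [ 0.6263244  -0.01962359  0.09890111] [0.15969864 0.1583077  0.01726903]
```

View pics/scene7.png

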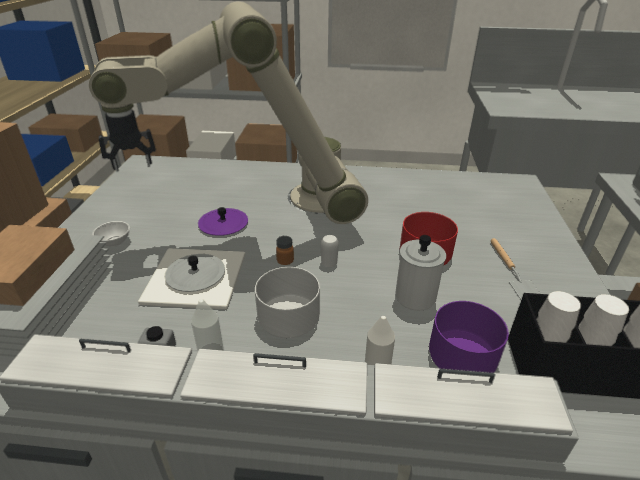

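View pics/top7.png

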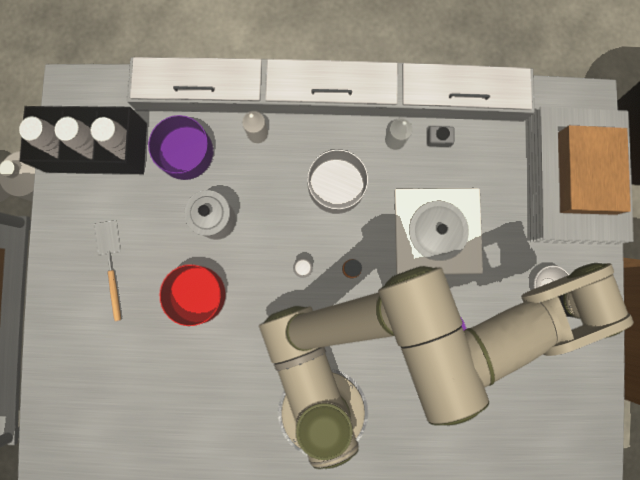

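The lid lies centred on the board at top (439,229), flat and knob up with clear margin all round. The wide pot is open and unmoved at top (338,180), the tall pot is shut and unmoved at (208,213), and the arm is clear. Handing in.

```bash
python3 -c "
from rig import env
print(env.close_job())"
```

```text
the job is handed in; nothing more can be done
None
```

I lifted the steel lid off the wide pot by its knob, carried it level to the white board, lowered it until it touched, released it and moved the arm clear. I handed in at about 14 s of the 48 s allowed.

**Lid:** It sits at about (0.506, -0.305), within about 2 mm of the board's measured centre, so roughly 35 mm of board shows all round. It is knob up, and the measured tilt is under 0.3°.

**Pots:** The wide pot measures within about 1.5 mm of where it started, which is within measurement error. By eye in both pictures, the tall pot is still shut and in place, and the look-alikes I could see were not disturbed. The arm hid most of the purple lid from the top camera at the end, but the scene camera shows it unmoved.

**Disagreements:**
- The gripper read 26 mm on the 28 mm knob, but the grip held throughout.
- The scene camera put the board's centre about 7 mm further out, because its outline included the board's front edge. I relied on the top camera for that.

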